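# Load the blank in the key cutter and hold the carriage at the mark

### The arm

A 6-joint arm with a two-finger parallel gripper is mounted at the origin on the work surface. World frame = base frame: x ahead of the robot, y to its left, z up, the work surface at z = 0. Lengths are in mm, angles in rad, forces in N, time in s.
With the tool pointing down it reaches from about 300 to 775 mm from the base axis. Payload 14.6 kg.
Tool frame: the origin (TCP) lies midway between the tips of the shut fingers; the grasp point (between the pads) lies behind it (manip.grip_depth is the z of the grasp point in the tool frame, in mm); z points along the fingers, y is the line along which they close (so a half turn about z gives the same grasp; the last joint's range is limited). The gripper opens to 94 mm and grips with 3 to 60 N. Pads are 16 mm wide; open, the fingers measure 119 mm over their backs; the gripper's body (75 mm by 177 mm) begins 78 mm behind the grasp point.
Start: joints at [1.121, 0.3, 1.521, -0, 1.321, -0.067], TCP at [205.432, 510.183, 205.446] pointing down, gripper open.
Joint ranges: [-3.03, 3.03], [-0.79, 2.21], [0.23, 2.52], [-1.04, 4.18], [0, 3.07], [-2.55, 2.55]. Speed limits (rad/s): [2.22, 2.22, 2.57, 3.14, 3.14, 3.14].

### API

Orientations are given as [roll, pitch, yaw] about the fixed x, y, z axes, in that order (R = Rz(yaw) Ry(pitch) Rx(roll)).
In Python, from cell import manip gives the robot as it stands.
- The arm moves only by the shell command python3 nudge.py 'ROWS' [OPENING] [FORCE]. ROWS is a JSON list of rows, 1 to 5 of them, each an object with the fields dx, dy, dz (the shift in mm), ax, ay, az (a rotation vector in rad); a field left out counts as zero; each row is the pose to reach, as a shift and turn from the pose commanded when the command began, along the tool's axes at that moment; what a row does not reach only later rows make up. A row lasts 1/10 s, in which the tool goes at most 50 mm and 0.15 rad, less where a joint would pass 70% of its speed; a pose out of reach is approached as far as the arm can. OPENING is the finger opening in mm, set as the command begins (- or left out keeps the last). The fingers move at their own pace and stop on an object; FORCE is the grip in N (left out, the last holds). Time passes only in rows, so rows that do not move let the fingers close. It prints the time, the measured TCP pose, the force, the opening and the grip force at its end. Input that does not fit is refused with a message, and nothing moves.
- manip.read_state(): the state, without advancing time (a new reading comes with each control period).
- manip.camera(name): name is "scene" or "side" or "wrist"; returns (picture, depth): 400x640x3 uint8, red, green, blue; 400x640 float32, mm along the optical axis (not along the pixel's ray), 0 where there is no reading.
- manip.camera_info(name): a dict with "K" (3x3 intrinsics, pixels), "rvec" (rotation vector, rad) and "tvec" (3), from world to camera coordinates, as OpenCV has them; the wrist camera has in their place "mount" (4x4, takes a point from camera to tool coordinates, whose origin is the TCP and whose axes are the flange's). Camera axes: x right, y down, z forward; pixel columns grow to the right and rows downward; lengths in mm; the calibration is good to about 2 mm. The wrist camera is an equidistant fisheye: a pixel r from the principal point sees the ray r / f radians off the axis. A picture is of the moment at which its call begins: read the wrist's pose just before it. camera_info takes no time and is no camera call.
- manip.sign_off(): hands the job in; it is judged then, once.
The state is a dict: "clock": time; "joints": joint angles; "qd": joint speeds; "effort": joint torques, N m; "eef_pos": TCP position; "eef_rot": TCP orientation; "wrist_force": force on the tool from outside, world axes, zero at the start; "moment": the same for the moment, N m; "finger_gap": finger opening in mm; "finger_force": force on a finger pad.
Only numpy, scipy, OpenCV 4.12 (cv2) and the standard library are available. Lean on these libraries where they do the work, as an engineer would, in place of code of your own. Each camera call takes 0.05 s, during which the arm holds its last target. There are 200 camera calls.

### The job

Get the key-cutting machine ready for the first cut: slide the loose jaw that holds the brass key blank into the empty seat of the carriage, brass edge towards the cutter, fully home against the stop, and let go of it while the carriage is still at rest. Then pull the carriage by its black knob against its spring until the white pointer stands on the red index clip, and finish still holding the knob with the pointer there. Do not touch the cutter wheel, shift the red clip or disturb the other things on the bench.

Things in the scene. Friction and masses are not known exactly. Their poses are not given: they have to be found in the camera images.
- machine: Key-cutting machine, cream-grey, fixed to the bench; place and heading vary. Origin: on the bench under the middle of its bed. +x points into the machine (its 200 mm high casing begins at x = 115 mm, the carriage is in front of it), +y along the carriage's pulling direction, z up. Carriage, seat, knob and clip share these axes. A lamp on the casing's back +y corner is 380 mm high.
- carriage (a joint): Travel of the grey carriage along the machine's +y, in m: 0 at rest at its end stop, at most 0.072. A spring always draws it back to 0: about 5 N at rest, rising 60 N per m (about 7 to 9 N at the clip), plus about 0.5 N friction. It does not latch anywhere.
- seat_home (a point): On the carriage: where blank_jaw's origin must be when fully home, on the flat deck 75 mm above the bench. The seat is a channel along x, 46 mm wide, walls 12.5 mm high from x = -25 mm of here to the back stop at +35 mm. From x = -13 mm on, lips cover the slab's edges: underside 12 mm above the deck, top 15 mm, 34 mm open between them. The fixed pattern jaw stands 100 mm to +y.
- seat_mouth (a point): On the carriage: middle of the seat's mouth, on the deck, 40 mm to -x of seat_home. From here the side walls narrow over 15 mm to the 46 mm channel. The bare deck runs on 25 mm further to -x, so the jaw's slab (its +x edge before this point) can be set on the deck and slid in along +x.
- edge_home (a point): Where blank_edge must be when the jaw is fully home: seat_home + (37, 0, 21.5) mm, on the carriage.
- blank_jaw: Loose jaw with the uncut brass blank, 0.18 to 0.36 kg: steel slab 70 (x) x 44 (y) x 10 mm, on it red and steel clamp plates 36 x 28 mm up to 31 mm high, then a black wing. Origin: centre of its underside; +x goes into the seat first. The blank lies along y at height 20 to 23 mm, bow out to y = -43, tip to +22. Starts on a green mat 3 mm thick, its x within 45 degrees of the machine's.
- wing_grip (a point): Where to grip the jaw: middle of its black wing, 10 mm to +x of the jaw's origin and 48 mm above its underside. The wing is 40 mm long (x), 12 mm thick (y: close the fingers along the jaw's y), from 35 to 59 mm above the underside.
- blank_edge (a point): Middle of the brass blade's free edge on the jaw: (37, 0, 21.5) mm in the jaw's frame.
- carriage_knob: Black knob of the carriage, upright, 28 mm diameter, on a steel arm in front of the carriage. Origin: centre of its underside, 66 mm above the bench; its gripping part is from 10 to 38 mm above the origin, its top at 42 mm. Arm and neck below it reach 10 mm above the origin. Free all round (the carriage deck, 75 mm high, begins 48 mm away to +x). It moves with the carriage.
- pointer_tip (a point): Tip of the white pointer (3 mm wide) on the carriage's front, 53 mm above the bench; it passes over the red clip.
- index_line (a point): White line across the middle of the red index clip (8 mm wide in y, 47 mm high) on the machine's front scale: the mark. The carriage must travel 30 to 65 mm to bring the pointer over it (same y in the machine's frame). The clip is held by friction and must not be shifted.
- cutter: Steel cutter wheel, 76 mm diameter, 7 mm thick, axis along the machine's y, motor off; origin: its centre, 96.5 mm above the bench. At rest and at the mark the seated blank clears its front by about 10 mm. A red guard over it reaches 145 mm high.
- empty_jaw: Spare jaw without a key, otherwise as blank_jaw, on the same mat; leave it.
- padlock: Brass padlock, 46 x 22 x 71 mm; leave it. Origin: centre of its underside.
- lock_cylinder: Brass lock cylinder, 62 mm long, 17 mm high; leave it.
- chip_brush: Brush, 190 mm long, lying on the bench; leave it.
- screwdriver: Screwdriver, 190 mm long, lying on the bench; leave it.
- blank_jar: Clear jar, 68 mm diameter, 85 mm high; leave it. Origin: centre of its underside.
- magnet_dish: Black round dish, 88 mm diameter, 22 mm high; leave it.

How it is judged (in metres and radians):
On the way, in this order (a step that is already met when the one before it is completed fails the run):
1. the jaw with the brass blank is fully home in the carriage's seat and released, the carriage still at rest (x of blank_jaw in the frame of seat_home above -0.003 m and distance between blank_jaw and seat_home below 0.005 m and distance between blank_edge and edge_home below 0.005 m and contact force between the fingers and blank_jaw below 0.1 N and value of joint carriage below 0.006 m), for 0.2 s.
2. the carriage is pulled by its knob until the pointer stands on the red clip (x of blank_jaw in the frame of seat_home above -0.003 m and distance between blank_jaw and seat_home below 0.005 m and distance between blank_edge and edge_home below 0.005 m and y of pointer_tip in the frame of index_line between -0.004 and 0.004 m and contact force between the fingers and carriage_knob above 2 N), for 0.3 s.
At the end, for the whole second after the job is handed in: The blank's jaw is home in the seat (within 3 mm of the stop, brass edge within 5 mm of its place), the pointer is within 4 mm of the clip's middle line along the travel (that is, over the 8 mm wide clip) and still, and the fingers hold the carriage's knob (over 2 N) (all of step 2 and velocity of joint carriage between -0.02 and 0.02 m/s); the arm keeps its last pose, push and grip.
It fails at once if the cutter wheel is touched (contact force between cutter and anything else above 1 N).
It fails at once if the red index clip is shifted by more than 3 mm (distance of index_line from where it was at the start of the episode above 0.003 m).
It fails at once if another thing on the bench is disturbed (moved more than 30 mm) (distance of any of empty_jaw, padlock, lock_cylinder, chip_brush, screwdriver, blank_jar, magnet_dish from where it was at the start of the episode above 0.03 m).
It also fails if it takes over 51 s, if anything falls off the work surface, if the arm or the gripper's body presses on something with over 40 N, if the wrist force passes 120 N, or if a joint passes its speed limit or range.

## Working session

There is one attempt and no reset: what is moved stays moved. The work goes in short steps, Python scripts to look and compute and a shell command to move; the robot and the scene stay as the last step left them, time stands still between calls to the robot, and variables do not carry over. Pictures are saved under pics/ and viewed, at most 10 in all, crops included, and the job is handed in when it is done.

```bash
ls; mkdir -p pics
python3 - <<'E'
from cell import manip
import cv2,numpy as np
s=manip.read_state();print({k:np.round(v,3).tolist() if not isinstance(v,(int,float)) else v for k,v in s.items()},manip.grip_depth)
for n in("scene","side"):
    p,d=manip.camera(n);np.savez(f"pics/{n}0.npz",p=p,d=d);cv2.imwrite(f"pics/{n}0.png",p[:,:,::-1]);i=manip.camera_info(n);print(n,{k:np.round(v,4).tolist() for k,v in i.items()  if not isinstance(v,str)})
print(manip.camera_info("wrist"))
E
```

```text
cell.py
nudge.py
pics
{'clock': 0.0, 'joints': [1.121, 0.3, 1.522, -0.0, 1.321, -0.067], 'qd': [0.001, -0.0, -0.002, 0.0, -0.004, -0.002], 'effort': [-0.003, -53.181, -35.272, 0.071, 0.024, -0.0], 'eef_pos': [205.326, 509.942, 204.88], 'eef_rot': [-3.14, -0.0, 2.759], 'wrist_force': [0.092, -0.685, 0.277], 'moment': [0.018, 0.023, 0.067], 'finger_force': 0.0, 'finger_gap': 94.27544975038948} -18.8
scene {'K': [[419.1184, 0.0, 324.4765], [0.0, 419.1184, 199.226], [0.0, 0.0, 1.0]], 'rvec': [2.1548, 0.6355, -0.3453], 'tvec': [-413.5254, -116.0784, 1656.1424]}
side {'K': [[423.5241, 0.0, 316.3942], [0.0, 423.5241, 194.3831], [0.0, 0.0, 1.0]], 'rvec': [0.3904, -2.6204, 1.4395], 'tvec': [461.6204, 202.6056, 972.0976]}
{'K': array([[309.70691629,   0.        , 322.24812227],
       [  0.        , 309.70691629, 198.16156053],
       [  0.        ,   0.        ,   1.        ]]), 'mount': array([[-1.01819162e-03, -9.58044676e-01, -2.86617100e-01,
         8.37391184e+01],
       [ 9.99999192e-01, -7.57432088e-04, -1.02065443e-03,
        -9.30825309e-01],
       [ 7.60739557e-04, -2.86617908e-01,  9.58044673e-01,
        -1.79529709e+02],
       [ 0.00000000e+00,  0.00000000e+00,  0.00000000e+00,
         1.00000000e+00]])}
```

View pics/scene0.png

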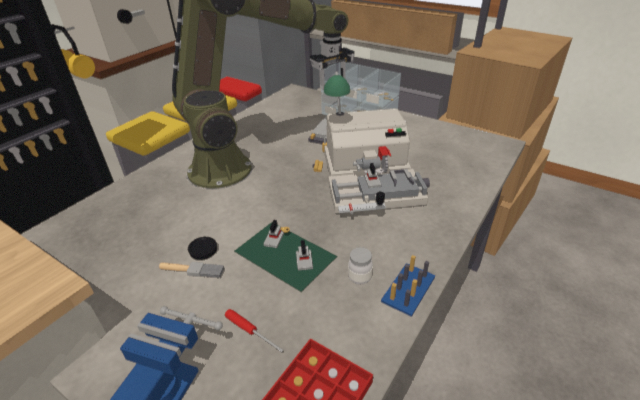

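View pics/side0.png

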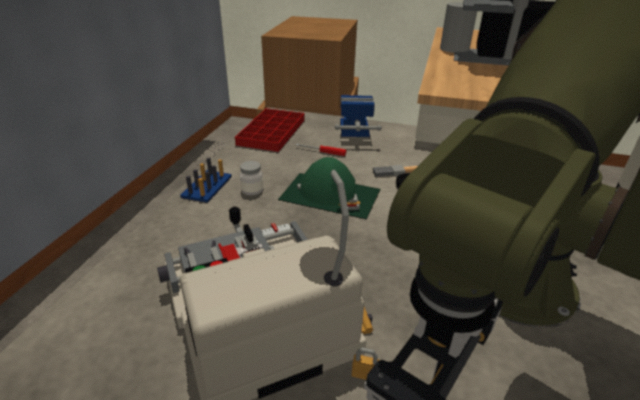

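The scene picture shows the machine around (370,165), with its knob at (380,198) and red clip near (351,207). The jaw with brass is at (273,235), bow at (287,230), and the spare jaw is at (304,258), both on the green mat. In the side picture the lamp hides the jaws. I'll locate these roughly, then look with the wrist camera.

```bash
cat > h.py <<'E'
import numpy as np,cv2
from cell import manip
from scipy.spatial.transform import Rotation as R
W=manip.camera_info("wrist")
def fixed(n):
    i=manip.camera_info(n);r=R.from_rotvec(np.ravel(i["rvec"])).as_matrix();return i["K"],r,np.ravel(i["tvec"])
def ray(n,uv,T=None):
    "origin, unit-z-less direction in world; T = tool pose 4x4 for wrist"
    if n=="wrist":
        K=W["K"];d=(np.array(uv,float)-K[:2,2])/K[0,0];t=np.hypot(*d)
        v=np.array([*(d/t*np.sin(t) if t>1e-9 else d),np.cos(t)]);C=T@W["mount"];return C[:3,3],C[:3,:3]@v
    K,r,t=fixed(n);v=np.array([(uv[0]-K[0,2])/K[0,0],(uv[1]-K[1,2])/K[1,1],1]);return -r.T@t,r.T@v
def onz(n,uv,z,T=None):
    o,v=ray(n,uv,T);return o+v*(z-o[2])/v[2]
def atd(n,uv,dm,T=None):
    o,v=ray(n,uv,T)
    d=dm[int(round(uv[1])),int(round(uv[0]))]
    if n=="wrist": f=(T@W["mount"])[:3,2]@v; return o+v*d/f
    return o+v*d
def two(a,b):
    "nearest point of two rays and the gap"
    (o,v),(p,w)=a,b;A=np.stack([v,-w],1);s=np.linalg.lstsq(A,p-o,rcond=None)[0];x,y=o+v*s[0],p+w*s[1];return (x+y)/2,np.linalg.norm(x-y)
def pose(s=None):
    s=s or manip.read_state();T=np.eye(4);T[:3,:3]=R.from_euler("xyz",s["eef_rot"]).as_matrix();T[:3,3]=s["eef_pos"];return T
def shot(n,name):
    T=pose();p,d=manip.camera(n);np.savez(f"pics/{name}.npz",p=p,d=d,T=T);cv2.imwrite(f"pics/{name}.png",p[:,:,::-1]);return p,d,T
def go(p,yaw=None):
    "shift in tool axes to world TCP p (and turn about tool z to yaw of tool x)"
    T=pose();d=T[:3,:3].T@(np.array(p)-T[:3,3]);out=np.round(d,1).tolist()
    if yaw is not None:
        G=R.from_euler("xyz",[np.pi,0,yaw]).as_matrix();out+=np.round(R.from_matrix(T[:3,:3].T@G).as_rotvec(),3).tolist()
    return out
def unproj(K,name): pass
E
python3 - <<'E'
from h import *
d=np.load("pics/scene0.npz")["d"]
for n,uv in dict(jaw=(273,235),wing=(275,224),bow=(288,230),spare=(304,258),knob=(380,198),clip=(351,207),bedL=(336,209),bedR=(425,202),cut=(384,157),jar=(360,265)).items(): print(n,atd("scene",uv,d).round(0))
E
```

```text
jaw [ 440. -205.   25.]
wing [ 440. -190.   59.]
bow [ 469. -166.   29.]
spare [ 579. -232.   21.]
knob [676.  50.  99.]
clip [589.  19.  47.]
bedL [542.   2.  30.]
bedR [771. 210.  16.]
cut [592. 239. 123.]
jar [ 755. -214.   75.]
```

```bash
python3 - <<'E'
from h import *
d=np.load("pics/scene0.npz")["d"]
for n,uv in dict(lampshade=(337,87),stem=(340,112),caseTL=(333,120),caseTR=(405,113),caseFL=(334,164),caseFR=(407,162)).items(): print(n,atd("scene",uv,d).round(0))
d=np.load("pics/side0.npz")["d"]
for n,uv in dict(shade=(330,182),stem=(345,225),stembase=(333,280),c1=(195,345),c2=(350,245),knob=(235,213)).items(): print(n,atd("side",uv,d).round(0))
E
python3 nudge.py '[{"dz": -45}, {"dz": -90}, {"dz": -135}, {"dz": -180}, {"dz": -225}]'
```

```text
lampshade [413. 216. 351.]
stem [364. 314. 208.]
caseTL [367. 261. 199.]
caseTR [410. 830.   0.]
caseFL [432. 163.  83.]
caseFR [632. 358.  52.]
shade [383. 277. 356.]
stem [346. 324. 317.]
stembase [360. 325. 204.]
c1 [539. 463. 145.]
c2 [397. -18.  -1.]
knob [663.  75. 104.]
clock: 0.6
eef_pos: [205.2, 509.8, 432.2]
eef_rot: [-3.141, 0.0, 2.759]
wrist_force: [-0.5, 1.5, 0.4]
finger_gap: 94.0
finger_force: 0.0
```

```bash
python3 -c "
from h import *
print(go([590,100,432],2.3))"
```

```text
[-510.0, -236.4, 0.2, -0.0, 0.0, 0.459]
```

```bash
python3 nudge.py '[{"dx": -45, "dy": -21, "az": 0.1}, {"dx": -90, "dy": -42, "az": 0.2}, {"dx": -135, "dy": -63, "az": 0.3}, {"dx": -180, "dy": -84, "az": 0.4}, {"dx": -225, "dy": -105, "az": 0.459}]' 70 | head -3; python3 -c "
from h import *
print(go([590,100,432],2.3))"
```

```text
clock: 1.1
eef_pos: [375.8, 327.1, 430.3]
eef_rot: [-3.141, -0.0, 2.296]
[-312.0, 9.6, -1.7, -0.0, -0.0, -0.004]
```

```bash
python3 nudge.py '[{"dx": -45, "dy": 2}, {"dx": -90, "dy": 4}, {"dx": -135, "dy": 6}, {"dx": -180, "dy": 8}, {"dx": -225, "dy": 10}]' | head -3;python3 nudge.py '[{"dx": -40}, {"dx": -80}, {"dx": -80}, {"dx": -80}]' | head -3; python3 -c "
from h import *
shot('wrist','w1')"
```

```text
clock: 1.6
eef_pos: [533.3, 166.0, 430.2]
eef_rot: [-3.141, -0.0, 2.3]
clock: 2.0
eef_pos: [585.8, 107.5, 429.7]
eef_rot: [-3.141, -0.001, 2.299]
```

View pics/w1.png

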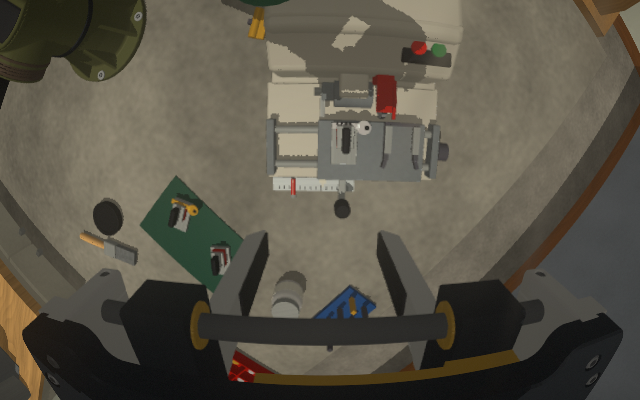

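The wrist view shows the carriage with the pattern jaw at (347,140), the empty seat near (402,150), the red guard at (386,95), the knob at (342,208), the pointer near (343,187) and the red clip at (293,186). The brass jaw is at (180,214) and the spare at (220,260), both on the mat. I'll go closer for accurate measurement.

Run:
```python
from h import *
f=np.load("pics/w1.npz");T=f["T"]
P={n:onz("wrist",uv,z,T) for n,uv,z in [("pattern",(347,140),130),("seat",(402,150),75),("knob",(342,208),105),("clip",(293,186),47),("jaw",(180,214),40),("bow",(192,206),25),("spare",(220,260),40),("bedL",(272,180),60),("bedR",(436,180),60)]}
for n,p in P.items(): print(n,p.round(0), atd("wrist",dict(pattern=(347,140),seat=(402,150),knob=(342,208),clip=(293,186),jaw=(180,214),bow=(192,206),spare=(220,260),bedL=(272,180),bedR=(436,180))[n],f["d"],T).round(0))
t=(P["pattern"]*.3+P["seat"]*.3+P["knob"]*.2+P["clip"]*.2);print(t)
x=T[:3,0];print(go([t[0]-20*x[0],t[1]-20*x[1],255]))
```

```text
pattern [591. 158. 130.] [590. 158. 134.]
seat [682. 210.  75.] [682. 210.  74.]
knob [666.  65. 105.] [666.  66. 107.]
clip [584.  24.  47.] [584.  24.  46.]
jaw [ 442. -184.   40.] [ 441. -187.   34.]
bow [ 451. -158.   25.] [ 451. -158.   25.]
spare [ 570. -209.   40.] [ 570. -213.   34.]
bedL [546.  11.  60.] [548.  -6.   1.]
bedR [776. 217.  60.] [804. 222.  -1.]
[631.73615002 128.15795633  91.9       ]
[-36.2, 47.9, 175.2]
```

```bash
python3 nudge.py '[{"dx": -9, "dy": 12, "dz": 40}, {"dx": -18, "dy": 24, "dz": 80}, {"dx": -27, "dy": 36, "dz": 120}, {"dx": -36, "dy": 48, "dz": 165}, {"dx": -36, "dy": 48, "dz": 165}]' | head -3; python3 -c "
from h import *
p,d,T=shot('wrist','w2');cv2.imwrite('pics/w2c.png',cv2.resize(p[60:280,140:500,::-1],None,fx=2.2,fy=2.2))"
```

```text
clock: 2.55
eef_pos: [643.7, 114.1, 259.2]
eef_rot: [-3.134, -0.006, 2.301]
```

View pics/w2c.png

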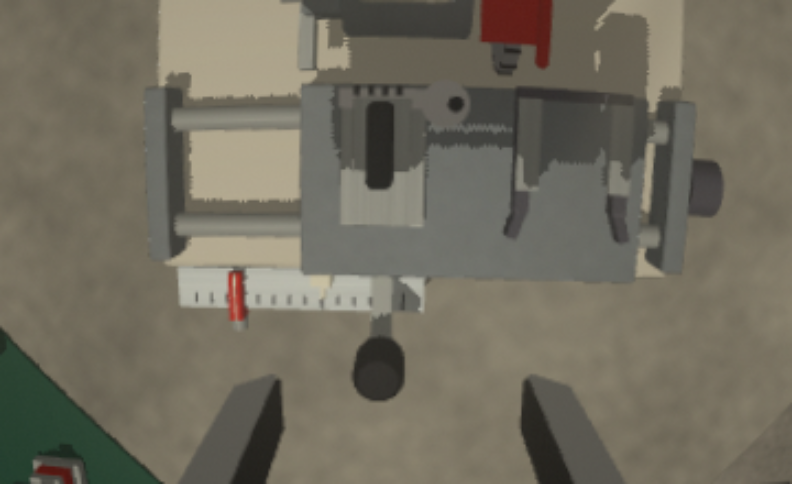

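The close view (crop, 2.2x from (140,60)) shows deck front corners at (302,273) and (634,281), and the pattern jaw slab front at (340–425, 225). The seat's lips are at x≈527–540 and 608–632, the clip at (237,298), the pointer at about (382,295) and the knob at (379,367). Next come fits from depth and colour.

```bash
cat >> h.py <<'E'
def cloud(f):
    "world point per wrist pixel from depth"
    K=W["K"];d=f["d"];v,u=np.mgrid[:400,:640];x=(u-K[0,2])/K[0,0];y=(v-K[1,2])/K[0,0];t=np.hypot(x,y)+1e-9
    C=f["T"]@W["mount"];k=np.tan(np.minimum(t,1.4))/t
    P=np.stack([x*k*d,y*k*d,d],-1);return P@C[:3,:3].T+C[:3,3]
E
python3 - <<'E'
from h import *
f=np.load("pics/w2.npz");X=cloud(f);p=f["p"].astype(int)
c=lambda u,v:(140+u/2.2,60+v/2.2)
Z=X[...,2]
print("deck z",np.median(Z[150:180,330:360]),"bench",np.median(Z[230:260,160:190]))
# deck front edge: per column the last row with z in 70..80
E=[]
for u in range(282,425):
    if 305<=u<=318: continue
    r=[v for v in range(165,200) if 69<Z[v,u]<80]
    if r: E.append(onz("wrist",(u,max(r)+.5),75,f["T"])[:2])
E=np.array(E)
vx,vy,x0,y0=cv2.fitLine(E.astype(np.float32),cv2.DIST_HUBER,0,.01,.01).ravel()
y=np.array([vx,vy]);y*=-np.sign(y[0]);x=np.array([y[1],-y[0]])
res=(E-[x0,y0])@x
print("machine yaw",np.arctan2(x[1],x[0]),"res",res.std(),"front at",np.array([x0,y0])@x,len(E))
q=X[...,:2]@np.stack([x,y],1); q[...,0]-=np.array([x0,y0])@x   # machine coords: x from deck front
def rep(n,m):
    print(n,m.sum(),"x",np.percentile(q[m][:,0],[1,50,99]).round(1),"y",np.percentile(q[m][:,1],[1,50,99]).round(1),"z",np.percentile(Z[m],[1,50,99]).round(1))
box=np.zeros(Z.shape,bool);box[80:185,360:440]=1
for xc in (18,22,26,32,36,40,45,50,55,60,65,70,75,80,85,90,95):
    m=box&(abs(q[...,0]-xc)<1.2)&(Z>82)&(Z<96)
    print(xc,np.unique((q[m][:,1]).round(0)).tolist(),np.median(Z[m]).round(1) if m.any() else "")
hsv=cv2.cvtColor(f["p"],cv2.COLOR_RGB2HSV)
clip=((hsv[...,0]<8)|(hsv[...,0]>172))&(hsv[...,1]>130);clip[:,:220]=0;clip[:,270:]=0;clip[:170]=0;clip[220:]=0
rep("clip",clip)
top=(Z>104)&(Z<112);top[:200]=0;top[:,:290]=0;top[:,345:]=0
rep("knobtop",top)
np.savez("pics/m.npz",x=x,y=y,o=np.array([x0,y0])@x)
E
```

```text
deck z 75.31327453416068 bench 2.111191115493938
machine yaw 2.2769952 res 0.5398292152756837 front at -339.04028 129
18 [] 
22 [] 
26 [-684.0, -682.0, -681.0, -680.0, -679.0, -621.0, -620.0, -619.0, -617.0, -616.0] 87.5
32 [-682.0, -681.0, -680.0, -679.0, -678.0, -677.0, -675.0, -623.0, -622.0, -621.0, -620.0, -619.0, -618.0, -617.0] 87.4
36 [-682.0, -680.0, -679.0, -678.0, -676.0, -674.0, -624.0, -623.0, -622.0, -621.0, -620.0, -619.0, -618.0] 87.4
40 [-681.0, -680.0, -679.0, -678.0, -677.0, -676.0, -675.0, -674.0, -673.0, -628.0, -626.0, -625.0, -624.0, -623.0, -622.0, -620.0, -619.0] 87.5
45 [-681.0, -680.0, -679.0, -678.0, -677.0, -676.0, -675.0, -674.0, -673.0, -627.0, -626.0, -625.0, -623.0, -622.0, -621.0, -620.0, -619.0] 87.6
50 [-681.0, -680.0, -679.0, -678.0, -677.0, -676.0, -675.0, -674.0, -673.0, -626.0, -625.0, -624.0, -623.0, -622.0, -621.0, -620.0, -619.0, -618.0] 87.5
55 [-682.0, -680.0, -679.0, -678.0, -677.0, -676.0, -675.0, -674.0, -673.0, -672.0, -671.0, -670.0, -669.0, -631.0, -630.0, -629.0, -628.0, -627.0, -626.0, -625.0, -624.0, -623.0, -622.0, -621.0, -620.0
[... 1086 characters left out ...]
, -672.0, -671.0, -669.0, -632.0, -630.0, -629.0, -628.0, -627.0, -626.0, -625.0, -624.0, -623.0, -622.0, -621.0, -620.0, -619.0] 90.0
90 [-681.0, -680.0, -679.0, -678.0, -677.0, -675.0, -674.0, -673.0, -672.0, -671.0, -670.0, -669.0, -630.0, -629.0, -628.0, -627.0, -626.0, -625.0, -624.0, -623.0, -622.0, -621.0, -620.0, -619.0] 90.1
95 [-680.0, -679.0, -678.0, -677.0, -676.0, -675.0, -674.0, -673.0, -672.0, -671.0, -670.0, -669.0, -668.0, -630.0, -629.0, -628.0, -627.0, -626.0, -625.0, -624.0, -623.0, -622.0, -621.0, -620.0, -619.0] 89.8
clip 115 x [-45.8 -23.   -7.7] y [-463.9 -460.9 -442.9] z [-0.2 46.5 48.3]
knobtop 391 x [-60.8 -46.9 -35.5] y [-563.6 -550.8 -538. ] z [104.2 107.9 109.9]
```

Seat in machine axes, measured from the deck front: centre y = −650, home x = 65, deck 75.3, yaw 2.277, and the lips and mouth agree with the text. Next, look at the jaw up close.

```bash
python3 -c "
from h import *
print(go([455,-190,200],2.7))"
```

```text
[-100.5, -343.6, 64.9, -0.003, -0.003, -0.399]
```

```bash
python3 nudge.py '[{"dx": -12, "dy": -43, "dz": 8, "az": -0.05}, {"dx": -25, "dy": -86, "dz": 16, "az": -0.1}, {"dx": -38, "dy": -129, "dz": 24, "az": -0.15}, {"dx": -50, "dy": -172, "dz": 32, "az": -0.2}, {"dx": -63, "dy": -215, "dz": 40, "az": -0.25}]' 60| head -3; python3 nudge.py '[{"dx": -14, "dy": -43, "dz": 8, "az": -0.05}, {"dx": -28, "dy": -86, "dz": 16, "az": -0.1}, {"dx": -42, "dy": -129, "dz": 24, "az": -0.15}, {"dx": -42, "dy": -129, "dz": 24, "az": -0.15}, {"dx": -42, "dy": -129, "dz": 24, "az": -0.15}]' 60| head -3; python3 -c "
from h import *
p,d,T=shot('wrist','w3');print(go([455,-190,200],2.7));cv2.imwrite('pics/w3c.png',cv2.resize(p[60:280,140:500,::-1],None,fx=2.2,fy=2.2))"
```

```text
clock: 3.1
eef_pos: [526.2, -77.8, 229.1]
eef_rot: [3.14, 0.005, 2.553]
clock: 3.6
eef_pos: [490.2, -208.0, 204.4]
eef_rot: [3.142, 0.004, 2.698]
[39.5, 0.4, 4.0, 0.0, 0.004, -0.0]
```

View pics/w3c.png

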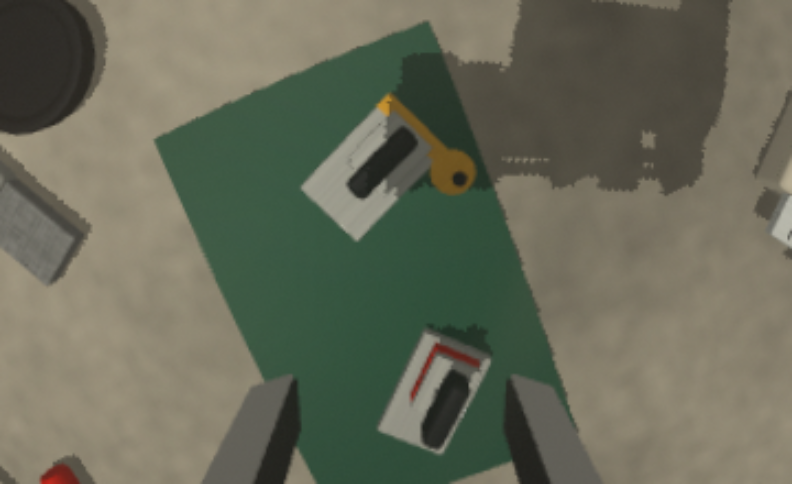

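The brass-blank jaw has its wing from (362,185) to (405,140) in the crop, the blade tip at (388,100) and the bow at (455,172). The spare jaw is at (440,395). I'll fit the wing top from depth and check it with the slab.

Run:
```python
from h import *
f=np.load("pics/w3.npz");X=cloud(f);Z=X[...,2];hsv=cv2.cvtColor(f["p"],cv2.COLOR_RGB2HSV)
box=np.zeros(Z.shape,bool);box[95:175,270:365]=1
print("mat z",np.median(Z[170:200,260:290]))
m=box&(Z>58)&(Z<68);P=X[m];print("wing z",np.percentile(P[:,2],[5,50,95]).round(1),m.sum())
(c,wh,a)=cv2.minAreaRect(P[:,:2].astype(np.float32));print("wing rect",c,wh,a)
# contour corners of the wing from its dark pixels on plane z=62
b=box&(hsv[...,2]<70)&(Z>55);n,l,st,ce=cv2.connectedComponentsWithStats(b.astype(np.uint8));k=1+np.argmax(st[1:,4]);uv=np.argwhere(l==k)[:,::-1]
Q=np.array([onz("wrist",q,62,f["T"])[:2] for q in uv],np.float32);r=cv2.minAreaRect(Q);print("dark rect",r,Q.mean(0))
u,s,vt=np.linalg.svd(Q-Q.mean(0));d=vt[0]*np.sign(vt[0][1]);print("yaw dark",np.arctan2(d[1],d[0]))
# brass blade
g=box&(hsv[...,0]>12)&(hsv[...,0]<30)&(hsv[...,1]>150);P=X[g];print("brass z",np.percentile(P[:,2],[5,50,95]).round(1))
B=np.array([onz("wrist",q,26,f["T"])[:2] for q in np.argwhere(g)[:,::-1]],np.float32)
# slab top
m=box&(Z>10)&(Z<16)&(hsv[...,1]<60);r=cv2.minAreaRect(X[m][:,:2].astype(np.float32));print("slab part",r,np.median(Z[m]))
for yaw in (1.9,1.94,1.98):
    x=np.array([np.cos(yaw),np.sin(yaw)]);y=np.array([-x[1],x[0]]);o=Q.mean(0)
    print(yaw,"slab x",np.percentile((X[m][:,:2]-o)@x,[1,99]).round(1),"y",np.percentile((X[m][:,:2]-o)@y,[1,99]).round(1),"brass x",np.percentile((B-o)@x,[1,99]).round(1),"y",np.percentile((B-o)@y,[1,99]).round(1))
```

```text
mat z 3.3080653219987255
wing z [59.8 61.9 63.2] 426
wing rect (435.21356201171875, -193.5053253173828) (13.067564010620117, 39.862491607666016) 21.02152442932129
dark rect ((434.76629638671875, -193.32444763183594), (11.780318260192871, 39.15238571166992), 19.655376434326172) [ 434.72443 -192.82114]
yaw dark 1.9217407
brass z [25.  26.2 27.5]
slab part ((440.10260009765625, -207.29629516601562), (44.86857986450195, 61.289398193359375), 20.531234741210938) 13.258650173766057
1.9 slab x [-45.3  14. ] y [-22.3  21.8] brass x [ 9.6 30.6] y [-40.8  21.4]
1.94 slab x [-45.3  14.3] y [-21.5  22.1] brass x [ 8.3 29.4] y [-41.6  20.6]
1.98 slab x [-45.4  14.5] y [-21.2  23.2] brass x [ 7.  28.1] y [-42.3  19.7]
```

```bash
python3 -c "
from h import *
print(go([435,-193.2,110],1.927))"
```

```text
[56.5, -11.1, 93.9, 0.002, 0.003, 0.773]
```

```bash
python3 nudge.py '[{"dx": 11, "dy": -2, "dz": 18, "az": 0.14}, {"dx": 22, "dy": -4, "dz": 37, "az": 0.28}, {"dx": 33, "dy": -6, "dz": 56, "az": 0.42}, {"dx": 45, "dy": -8, "dz": 75, "az": 0.56}, {"dx": 56, "dy": -11, "dz": 93, "az": 0.7}]' 44| head -3; python3 nudge.py '[{"az": 0.073}, {"az": 0.073}, {"az": 0.073}]'| head -3;  python3 -c "
from h import *
print(go([435,-193.2,39],1.927))"
```

```text
clock: 4.15
eef_pos: [435.1, -192.2, 109.3]
eef_rot: [3.14, 0.002, 1.996]
clock: 4.45
eef_pos: [435.5, -193.1, 109.7]
eef_rot: [3.14, 0.002, 1.93]
[0.2, -0.6, 70.7, 0.002, 0.002, 0.003]
```

```bash
python3 nudge.py '[{"dy": -0.5, "dz": 25}, {"dy": -0.5, "dz": 50}, {"dy": -0.5, "dz": 65}, {"dy": -0.5, "dz": 70.5}, {"dy": -0.5, "dz": 70.5}]'; python3 nudge.py '[{}, {}, {}, {}, {}]' 6 30
```

```text
clock: 4.95
eef_pos: [434.4, -193.6, 38.2]
eef_rot: [3.142, -0.0, 1.928]
wrist_force: [-0.8, -0.1, 0.5]
finger_gap: 43.9
finger_force: 0.0
clock: 5.45
eef_pos: [434.2, -193.9, 38.1]
eef_rot: [3.141, 0.0, 1.927]
wrist_force: [-1.2, -0.7, -2.3]
finger_gap: 11.8
finger_force: 30.0
```

```bash
cat >> h.py <<'E'
M=np.load("pics/m.npz");MY=2.277
def mw(x,y,z):
    "machine (x from deck front, y) to world"
    v=M["x"]*(x+M["o"])+M["y"]*y;return [v[0],v[1],z]
def wm(p): p=np.array(p)[:2];return (p@M["x"]-M["o"],p@M["y"])
E
python3 nudge.py '[{"dz": -40}, {"dz": -80}, {"dz": -120}, {"dz": -150}, {"dz": -150}]'|grep -v rot;python3 -c "
from h import *
t=mw(-6,-650,170);print(t,go(t,MY))"
```

```text
clock: 5.95
eef_pos: [435.2, -194.5, 191.6]
wrist_force: [-0.1, -0.4, -2.8]
finger_gap: 11.8
finger_force: 30.0
[np.float32(718.45483), np.float32(159.29681), 170] [233.0, 388.7, 22.1, 0.003, 0.005, -0.35]
```

```bash
python3 nudge.py '[{"dx": 20, "dy": 34, "az": -0.03}, {"dx": 43, "dy": 72, "az": -0.07}, {"dx": 66, "dy": 111, "az": -0.105}, {"dx": 90, "dy": 150, "az": -0.14}, {"dx": 113, "dy": 189, "az": -0.175}]'|grep -v rot;python3 nudge.py '[{"dx": 23, "dy": 39, "az": -0.035}, {"dx": 46, "dy": 78, "az": -0.07}, {"dx": 70, "dy": 120, "az": -0.11}, {"dx": 85, "dy": 150, "az": -0.15}, {"dx": 85, "dy": 150, "az": -0.15}]';python3 -c "
from h import *
t=mw(-6,-650,150);print(t,go(t,MY))"
```

```text
clock: 6.45
eef_pos: [572.2, -20.3, 186.2]
wrist_force: [0.5, -1.2, -1.9]
finger_gap: 11.9
finger_force: 30.0
clock: 6.95
eef_pos: [658.4, 130.7, 184.8]
eef_rot: [-3.139, -0.002, 2.257]
wrist_force: [0.2, -0.4, -2.9]
finger_gap: 11.7
finger_force: 30.0
[np.float32(718.45483), np.float32(159.29681), 150] [-16.0, 64.6, 34.6, -0.002, -0.002, -0.02]
```

```bash
python3 nudge.py '[{"dx": -8, "dy": 22, "az": -0.01}, {"dx": -12, "dy": 44, "dz": 5, "az": -0.02}, {"dx": -16, "dy": 64.5, "dz": 15, "az": -0.02}, {"dx": -16, "dy": 64.5, "dz": 20, "az": -0.02}, {"dx": -16, "dy": 64.5, "dz": 20, "az": -0.02}]';python3 -c "
from h import *
p,d,T=shot('wrist','w4');s=manip.read_state();print(wm(s['eef_pos']),go(mw(-6,-650,112),MY));cv2.imwrite('pics/w4c.png',p[100:400,100:540,::-1])"
```

```text
clock: 7.45
eef_pos: [717.4, 154.7, 165.2]
eef_rot: [-3.138, -0.002, 2.271]
wrist_force: [-1.1, 0.0, -2.2]
finger_gap: 11.7
finger_force: 30.0
(np.float64(-9.005038795764847), np.float64(-646.2733943622866)) [3.0, 3.8, 54.7, -0.002, -0.001, -0.006]
```

View pics/w4c.png

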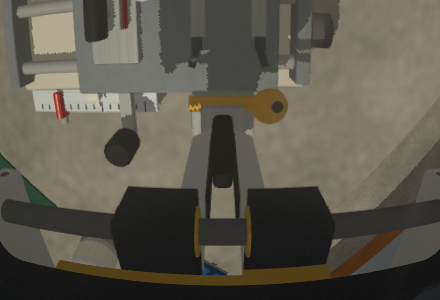

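The jaw hangs level before the mouth. In the crop, brass runs (190–288, 103), the seat mouth is at (195–262, 55) and the knob at (122,148). I'll check how the jaw sits in the hand.

Run:
```python
from h import *
f=np.load("pics/w4.npz");X=cloud(f);Z=X[...,2];hsv=cv2.cvtColor(f["p"],cv2.COLOR_RGB2HSV)
box=np.zeros(Z.shape,bool);box[180:232,280:400]=1
g=box&(hsv[...,0]>10)&(hsv[...,0]<32)&(hsv[...,1]>140)&(Z>135);print(g.sum(),"brass z",np.median(Z[g]))
zb=np.median(Z[g]);s=f["T"][:3,3];w=np.array(wm(s))
q=lambda uv,z:np.array(wm(onz("wrist",uv,z,f["T"])))-w
top=[(u,np.where(g[:,u])[0].min()-.5) for u in range(290,400) if g[:,u].sum()>2]
L=np.array([q(t,zb) for t in top]);print("tip/bow y rel TCP",L[:,1].max().round(1),L[:,1].min().round(1))
b=L[(L[:,1]>-18)&(L[:,1]<16)];k=np.polyfit(b[:,1],b[:,0],1);print("edge x rel TCP",k[1].round(1),"slope",k[0].round(3),"tool yaw",pose()[1,0],np.arctan2(f["T"][1,0],f["T"][0,0]))
# seat lips in this picture
for xc in (30,40,45,50,60):
    m=(abs(X[...,:2]@M["x"]-M["o"]-xc)<1.2)&(Z>83)&(Z<96);y=(X[...,:2]@M["y"])[m];y=y[(y<-600)&(y>-700)];print(xc,np.unique(y.round(0)).tolist())
```

```text
1450 brass z 153.554609238154
tip/bow y rel TCP 21.6 -41.0
edge x rel TCP 27.9 slope 0.005 tool yaw 0.7646141833726976 2.271262211582267
30 [-684.0, -683.0, -682.0, -681.0, -680.0, -679.0, -678.0, -677.0, -623.0, -622.0, -621.0, -620.0, -619.0, -618.0, -617.0]
40 [-680.0, -679.0, -678.0, -677.0, -676.0, -675.0, -674.0, -673.0, -627.0, -626.0, -625.0, -624.0, -623.0, -622.0, -621.0, -620.0, -619.0]
45 [-681.0, -680.0, -679.0, -678.0, -677.0, -676.0, -675.0, -674.0, -673.0, -627.0, -626.0, -625.0, -624.0, -623.0, -622.0, -621.0, -620.0, -619.0]
50 [-681.0, -680.0, -679.0, -678.0, -677.0, -676.0, -675.0, -674.0, -673.0, -627.0, -626.0, -625.0, -624.0, -623.0, -622.0, -621.0, -620.0, -619.0]
60 [-681.0, -680.0, -679.0, -678.0, -677.0, -676.0, -675.0, -674.0, -673.0, -672.0, -671.0, -670.0, -631.0, -630.0, -629.0, -628.0, -627.0, -626.0, -625.0, -624.0, -623.0, -622.0, -621.0, -620.0, -619.0]
```

```bash
python3 nudge.py '[{"dx": 2, "dy": 2, "dz": 15, "az": -0.006}, {"dx": 4, "dy": 3.8, "dz": 30, "az": -0.006}, {"dx": 4, "dy": 3.8, "dz": 45, "az": -0.006}, {"dx": 4, "dy": 3.8, "dz": 51, "az": -0.006}, {"dx": 4, "dy": 3.8, "dz": 51, "az": -0.006}]';python3 -c "
from h import *
s=manip.read_state();print(wm(s['eef_pos']),go(mw(-5,-650,110.3),MY))"
```

```text
clock: 8.0
eef_pos: [718.1, 160.8, 115.4]
eef_rot: [-3.14, -0.001, 2.278]
wrist_force: [0.8, 0.3, -1.2]
finger_gap: 11.7
finger_force: 30.0
(np.float64(-4.638490338677741), np.float64(-650.6579230416227)) [-0.4, -0.6, 5.1, -0.002, -0.001, 0.001]
```

```bash
python3 nudge.py '[{"dy": -0.5, "dz": 2}, {"dy": -0.5, "dz": 3.5}, {"dy": -0.5, "dz": 4.5}, {"dy": -0.5, "dz": 4.5}]';python3 nudge.py '[{"dz": 0.5}, {"dz": 0.5}]'|grep -v gap
```

```text
clock: 8.4
eef_pos: [718.3, 160.6, 112.6]
eef_rot: [3.141, 0.0, 2.278]
wrist_force: [0.3, -0.5, -2.0]
finger_gap: 12.1
finger_force: 30.0
clock: 8.6
eef_pos: [718.3, 160.6, 112.0]
eef_rot: [3.141, 0.0, 2.278]
wrist_force: [0.8, -0.2, -2.3]
finger_force: 30.0
```

```bash
python3 nudge.py '[{"dz": 0.7}, {"dz": 1}, {"dz": 1}]'|egrep 'pos|wrist';python3 nudge.py '[{"dz": 0.5}, {"dz": 0.5}]'|egrep 'pos|wrist'
```

```text
eef_pos: [718.2, 160.6, 110.9]
wrist_force: [0.1, -0.4, -2.2]
eef_pos: [718.2, 160.6, 110.4]
wrist_force: [-0.4, -0.0, -1.6]
```

```bash
python3 nudge.py '[{"dz": 0.5}, {"dz": 0.5}]'|egrep 'pos|wrist'
```

```text
eef_pos: [718.3, 160.6, 109.9]
wrist_force: [-0.3, -0.3, -1.4]
```

```bash
python3 nudge.py '[{"dz": 0.5}, {"dz": 0.5}]'|egrep 'pos|wrist'; python3 nudge.py '[{"dz": 0.4}, {"dz": 0.4}]'|egrep 'pos|wrist'
```

```text
eef_pos: [718.3, 160.6, 109.9]
wrist_force: [-2.1, 0.2, 1.6]
eef_pos: [718.4, 160.6, 109.8]
wrist_force: [-1.7, -0.7, 4.7]
```

```bash
python3 nudge.py '[{"dx": 6, "dz": -0.4}, {"dx": 12, "dz": -0.4}, {"dx": 18, "dz": -0.4}, {"dx": 24, "dz": -0.4}, {"dx": 28, "dz": -0.4}]'|egrep 'pos|rot|wrist'; python3 -c "
from h import *
s=manip.read_state();print(wm(s['eef_pos']),pose()[:3,:3].T@s['wrist_force'])"
```

```text
eef_pos: [699.9, 182.4, 109.9]
eef_rot: [3.141, 0.001, 2.278]
wrist_force: [9.0, -7.7, 15.2]
(np.float64(23.568399207189486), np.float64(-650.8689425450468)) [-11.74095042   1.86595296 -15.14290479]
```

```bash
python3 nudge.py '[{"dz": -0.7}, {"dz": -0.7}]'|egrep 'pos|rot|wrist'; python3 -c "
from h import *
s=manip.read_state();print(wm(s['eef_pos']),pose()[:3,:3].T@s['wrist_force'])"
```

```text
eef_pos: [699.5, 182.6, 109.8]
eef_rot: [-3.141, -0.001, 2.278]
wrist_force: [-2.4, 1.4, 1.0]
(np.float64(24.05913495196603), np.float64(-650.6887218163299)) [ 2.58239213 -0.91558259 -1.03492588]
```

```bash
python3 nudge.py '[{"dx": 5, "dy": 0.3, "dz": -0.2}, {"dx": 10, "dy": 0.6, "dz": -0.3}, {"dx": 15, "dy": 0.6, "dz": -0.4}, {"dx": 20, "dy": 0.6, "dz": -0.5}, {"dx": 20, "dy": 0.6, "dz": -0.5}]'|egrep 'pos|rot|wrist'; python3 -c "
from h import *
s=manip.read_state();print(wm(s['eef_pos']),pose()[:3,:3].T@s['wrist_force'])"
```

```text
eef_pos: [686.9, 198.2, 110.4]
eef_rot: [-3.141, -0.001, 2.279]
wrist_force: [0.7, 0.0, -1.7]
(np.float64(44.107869143328), np.float64(-651.2279444312917)) [-0.42516821  0.57076041  1.67729514]
```

```bash
python3 nudge.py '[{"dx": 5, "dy": -0.8}, {"dx": 10, "dy": -0.8}, {"dx": 15, "dy": -0.8}, {"dx": 20, "dy": -0.8}, {"dx": 24, "dy": -0.8}]'|egrep 'pos|rot|wrist'; python3 -c "
from h import *
s=manip.read_state();print(wm(s['eef_pos']),pose()[:3,:3].T@s['wrist_force'])"
```

```text
eef_pos: [671.0, 215.6, 110.7]
eef_rot: [3.142, -0.0, 2.278]
wrist_force: [0.1, -0.7, -2.5]
(np.float64(67.65716061814993), np.float64(-650.4401553662062)) [-0.61937084 -0.3993219   2.49808932]
```

```bash
python3 nudge.py '[{"dx": 2, "dy": -0.3, "dz": 0.3}, {"dx": 4, "dy": -0.3, "dz": 0.5}, {"dx": 5, "dy": -0.3, "dz": 0.5}, {"dx": 5, "dy": -0.3, "dz": 0.5}]'|egrep 'pos|wrist'; python3 -c "
from h import *
s=manip.read_state();print(wm(s['eef_pos']),pose()[:3,:3].T@s['wrist_force'])";python3 nudge.py '[{"dx": 0.8}, {"dx": 1.6}, {"dx": 1.6}]'|egrep 'pos|wrist'; python3 -c "
from h import *
s=manip.read_state();print(wm(s['eef_pos']),pose()[:3,:3].T@s['wrist_force'])"
```

```text
eef_pos: [667.8, 218.8, 110.1]
wrist_force: [0.2, 0.3, -3.1]
(np.float64(72.13597726335792), np.float64(-650.0941260035141)) [0.13860243 0.36728895 3.12352371]
eef_pos: [666.8, 220.0, 110.1]
wrist_force: [0.2, 0.5, -2.2]
(np.float64(73.73289264507753), np.float64(-650.1106973130334)) [0.29199929 0.50030996 2.22061107]
```

```bash
python3 nudge.py '[{"dx": 0.8}, {"dx": 1.2}, {"dx": 1.2}]'|egrep 'wrist'; python3 -c "
from h import *
s=manip.read_state();print(wm(s['eef_pos']),pose()[:3,:3].T@s['wrist_force'])";python3 nudge.py '[{"dx": 0.7}, {"dx": 1}, {"dx": 1}]'|egrep 'wrist'; python3 -c "
from h import *
s=manip.read_state();print(wm(s['eef_pos']),pose()[:3,:3].T@s['wrist_force'])"
```

```text
wrist_force: [3.3, -3.8, -2.4]
(np.float64(74.36492604106274), np.float64(-650.0802136103546)) [-4.98839087  0.05343779  2.43216493]
wrist_force: [5.6, -6.4, -3.2]
(np.float64(74.62606455588411), np.float64(-650.0515745770072)) [-8.50774735  0.10916366  3.23419742]
```

At the stop (x 74.4, 8.5 N). I'll lower the slab onto the deck, release and look.

```bash
python3 nudge.py '[{"dx": 0.3, "dz": 0.4}, {"dx": 0.3, "dz": 0.6}]'|egrep 'pos|wrist';python3 nudge.py '[{}, {}, {}, {}, {}]' 36;python3 - <<'E'
from h import *
p,d,T=shot('wrist','w5');cv2.imwrite('pics/w5c.png',cv2.resize(p[100:300,160:480,::-1],None,fx=2,fy=2))
E
```

```text
eef_pos: [666.2, 220.7, 110.3]
wrist_force: [6.1, -7.6, 2.9]
clock: 13.4
eef_pos: [665.1, 222.1, 109.5]
eef_rot: [3.142, -0.0, 2.278]
wrist_force: [0.1, -0.3, 0.2]
finger_gap: 36.0
finger_force: 0.0
```

View pics/w5c.png

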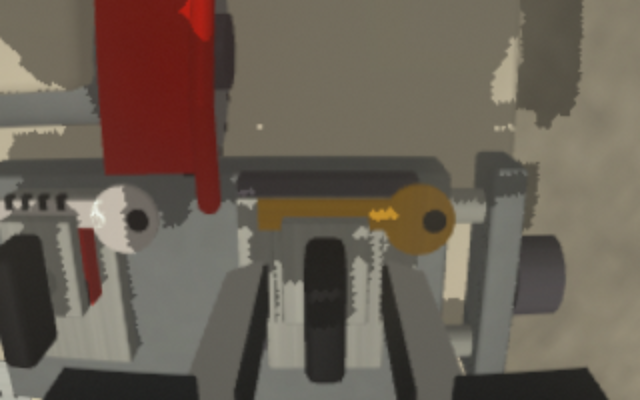

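The blank lies along y in front of the back stop, the fingers are open, and the wing (325,310) stands between them. Raise straight up and measure how far home it is, along with pointer and clip.

```bash
python3 nudge.py '[{"dz": -30}, {"dz": -70}, {"dx": -10, "dy": -10, "dz": -110}, {"dx": -25, "dy": -30, "dz": -130}, {"dx": -40, "dy": -50, "dz": -130}]'|egrep 'pos|rot';python3 nudge.py '[{}, {}]'|egrep 'pos|wrist'
python3 - <<'E'
from h import *
p,d,T=shot('wrist','w6');print(wm(T[:3,3]));cv2.imwrite('pics/w6c.png',cv2.resize(p[80:260,160:480,::-1],None,fx=2.4,fy=2.4))
E
```

```text
eef_pos: [653.8, 158.8, 243.4]
eef_rot: [3.137, 0.003, 2.279]
eef_pos: [653.1, 159.0, 239.5]
wrist_force: [-0.2, 0.5, -0.2]
(np.float64(36.16552436795712), np.float64(-600.1133451213162))
```

View pics/w6c.png

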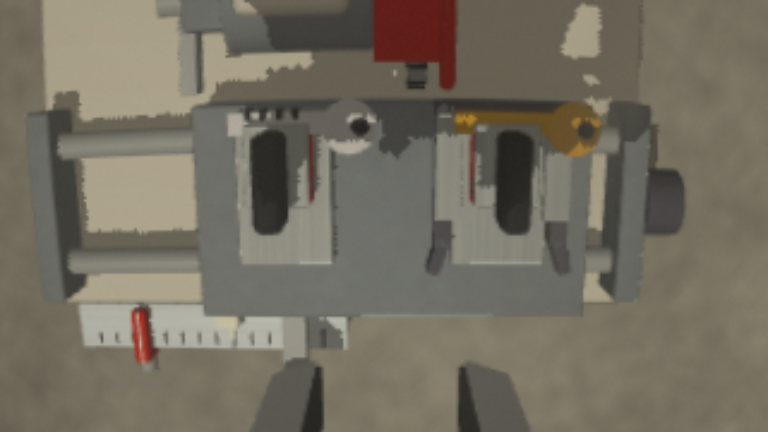

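Both slabs' front edges stand level (crop y≈263), so the jaw is home. The pointer seems to be the pale tongue at (230,322), and the clip is at (143,335). Measuring them.

Run:
```python
from h import *
f=np.load("pics/w6.npz");X=cloud(f);Z=X[...,2];p=f["p"];hsv=cv2.cvtColor(p,cv2.COLOR_RGB2HSV)
q=np.stack([X[...,:2]@M["x"]-M["o"],X[...,:2]@M["y"]],-1)
def prof(lo,hi):  # slab front edge: z change 85->75 along columns
    E=[]
    for u in range(lo,hi):
        r=[v for v in range(165,200) if Z[v,u]>80.5]
        if r:E.append(wm(onz("wrist",(u,max(r)+.5),85,f["T"])))
    return np.median(np.array(E),0).round(1)
print("slab front pattern",prof(266,296),"jaw",prof(355,385))
g=(hsv[...,0]>10)&(hsv[...,0]<32)&(hsv[...,1]>140)&(Z>85)&(Z<105);g[:,:340]=0;g[:110]=0
L=np.array([wm(onz("wrist",(u,np.where(g[:,u])[0].min()-.5),98,f["T"])) for u in range(345,415) if g[:,u].sum()>2])
print("blank y",L[:,1].max(),L[:,1].min(),"edge x",np.median(L[(L[:,1]>-670)&(L[:,1]<-632)][:,0]))
red=((hsv[...,0]<8)|(hsv[...,0]>172))&(hsv[...,1]>130);red[:,:200]=0;red[:,240:]=0;red[:200]=0;red[240:]=0
uv=np.argwhere(red)[:,::-1];print("clip px",uv.mean(0),uv.min(0),uv.max(0),"z",np.percentile(Z[red],[10,50,90]))
m=red&(Z>44);print("clip depth y",np.percentile(q[m][:,1],[2,50,98]).round(1),"x",np.percentile(q[m][:,0],[2,98]).round(1), "ray y",np.array([wm(onz("wrist",a,47,f["T"])) for a in np.argwhere(m)[:,::-1]])[:,1].mean())
for v in range(206,226,2):
    print(v,[f"{int(Z[v,u])}" for u in range(240,278,1)])
for v in (212,216):print([tuple(map(int,p[v,u])) for u in range(246,266)])
```

```text
slab front pattern [  29.7 -552.1] jaw [  29.6 -652.2]
blank y -627.7404643916182 -689.6860278040167 edge x 100.93418945850811
clip px [218.88095238 219.73015873] [215 209] [224 230] z [41.97926976 46.43272285 47.7332123 ]
clip depth y [-463.4 -460.7 -455.7] x [-37.1  -7.1] ray y -460.09304235707526
206 ['37', '36', '37', '36', '35', '74', '76', '75', '75', '76', '75', '76', '75', '75', '75', '76', '75', '74', '75', '75', '74', '74', '74', '75', '75', '75', '75', '75', '74', '75', '75', '75', '75', '75', '75', '76', '75', '75']
208 ['38', '37', '39', '38', '38', '74', '75', '75', '75', '74', '74', '76', '75', '75', '76', '75', '75', '75', '75', '75', '75', '74', '74', '74', '75', '75', '73', '75', '75', '74', '74', '74', '75', '75', '75', '74', '73', '75']
210 ['38', '38', '38', '38', '39', '75', '75', '75', '75', '75', '75', '72', '75', '74', '76', '74', '75', '76', '75', '76', '73', '74', '74', '73', '75', '75', '77', '75', '75', '75', '75', '74', '75', '75', '74', '74', '76', '73']
212 ['38', '39', '38', '38', '38', '38', '38', '39', '37', '66', '66', '66', '66', '66', '64', '66',
[... 1507 characters left out ...]
'38', '36', '38', '37']
[(180, 181, 169), (180, 180, 169), (181, 181, 168), (187, 183, 164), (191, 185, 158), (193, 185, 158), (192, 184, 156), (192, 184, 156), (191, 184, 155), (191, 183, 156), (190, 183, 155), (190, 182, 155), (172, 166, 140), (116, 112, 96), (97, 93, 82), (102, 101, 93), (162, 163, 150), (178, 179, 166), (178, 178, 166), (178, 178, 166)]
[(178, 179, 165), (179, 179, 166), (179, 180, 167), (183, 181, 165), (188, 183, 162), (190, 184, 160), (191, 184, 160), (191, 185, 160), (191, 184, 160), (193, 186, 159), (194, 186, 158), (192, 184, 156), (180, 173, 149), (158, 155, 139), (179, 179, 166), (181, 180, 167), (180, 180, 166), (180, 180, 167), (180, 180, 167), (179, 180, 166)]
```

Run:
```python
from h import *
f=np.load("pics/w6.npz");X=cloud(f);Z=X[...,2]
m=np.zeros(Z.shape,bool);m[217:223,250:264]=(Z[217:223,250:264]>48)
uv=np.argwhere(m)[:,::-1];r=np.array([wm(onz("wrist",a,53,f["T"])) for a in uv]);print("pointer",len(uv),r.mean(0),r.min(0),r.max(0),X[m][:,2].mean())
hsv=cv2.cvtColor(f["p"],cv2.COLOR_RGB2HSV);red=((hsv[...,0]<8)|(hsv[...,0]>172))&(hsv[...,1]>110);red[:,:200]=0;red[:,240:]=0;red[:200]=0;red[240:]=0
for v in range(209,232,2):
    u=np.where(red[v])[0]; 
    if len(u): print(v,u.min(),u.max(),[round(wm(onz("wrist",(a,v),47,f["T"]))[1],1) for a in (u.min()-.5,u.max()+.5)],Z[v,u].round(0))
k=(Z>104)&(Z<112);k[:200]=0;k[:,:240]=0;k[:,345:]=0;print("knob seen",k.sum())
g=np.load("pics/w4.npz");Y=cloud(g);ZZ=Y[...,2];k=(ZZ>105)&(ZZ<111);k[:200]=0;k[:,:190]=0;k[:,260:]=0
P=np.array([wm(a) for a in Y[k]]);print("knob w4",k.sum(),np.percentile(P,[1,50,99],0).round(1),np.median(ZZ[k]))
t=mw(-48,-551,170);print(go(t,MY))
```

```text
pointer 20 [ -17.93254697 -514.71674463] [ -20.69594774 -516.88993527] [ -15.18014466 -512.53052028] 55.267434381532574
209 216 221 [np.float64(-457.9), np.float64(-466.4)] [46. 46. 46. 46. 44. 40.]
211 215 221 [np.float64(-456.1), np.float64(-466.1)] [47. 46. 46. 46. 44. 41.]
213 215 221 [np.float64(-455.8), np.float64(-465.8)] [49. 47. 47. 47. 46. 42.]
215 215 221 [np.float64(-455.5), np.float64(-465.5)] [47. 47. 47. 46. 48. 48. 42.]
217 215 221 [np.float64(-455.1), np.float64(-465.2)] [38. 46. 47. 47. 48. 47. 43.]
219 215 221 [np.float64(-454.8), np.float64(-464.9)] [41. 46. 45. 47. 48. 42.]
221 216 222 [np.float64(-455.9), np.float64(-466.0)] [ 47.  46.  47.  46. 419.  40.]
223 216 222 [np.float64(-455.5), np.float64(-465.7)] [47. 47. 48. 47. 46. 41.]
225 216 225 [np.float64(-455.2), np.float64(-469.7)] [46. 47. 47. 48. 47. 41. 41. 36. 31.]
227 216 224 [np.float64(-454.8), np.float64(-467.9)] [46. 47. 47. 48. 48. 48. 42. 42. 38.]
229 217 222 [np.float64(-455.9), np.float64(-464.7)] [47. 46. 48. 47. 48. 45.]
knob seen 0
knob w4 537 [[ -58.8 -562.8]
 [ -46.8 -551.7]
 [ -36.  -539.3]] 108.04501689054135
[-84.6, -49.5, 69.1, -0.0, -0.0, 0.001]
```

Travel needed is about 55 mm (pointer y −514.7, clip −459.6). The knob is at (−47.7, −551). Moving over it.

```bash
python3 nudge.py '[{"dx": -25, "dy": -14}, {"dx": -60, "dy": -35, "dz": 15}, {"dx": -84, "dy": -49.5, "dz": 40}, {"dx": -84, "dy": -49.5, "dz": 80}, {"dx": -84, "dy": -49.5, "dz": 100}]' 64|egrep 'pos|rot'; python3 -c "
from h import *
print(go(mw(-47.7,-551,81),MY))"
```

```text
eef_pos: [669.1, 63.0, 135.4]
eef_rot: [-3.138, -0.003, 2.277]
[-0.7, 1.2, 54.4, -0.004, -0.003, 0.0]
```

```bash
python3 nudge.py '[{"dx": -0.7, "dy": 1, "dz": 25}, {"dx": -0.7, "dy": 1, "dz": 45}, {"dx": -0.7, "dy": 1, "dz": 53}, {"dx": -0.7, "dy": 1, "dz": 53}]'|egrep 'pos|rot|wrist'; python3 nudge.py '[{}, {}, {}, {}, {}]' 20 40;python3 -c "
from h import *
s=manip.read_state();print(wm(s['eef_pos']),s['eef_pos'],pose()[:3,:3].T@s['wrist_force'])"
```

```text
eef_pos: [670.9, 63.8, 85.2]
eef_rot: [-3.14, -0.001, 2.279]
wrist_force: [1.0, 0.2, -0.1]
clock: 15.6
eef_pos: [671.3, 63.0, 86.9]
eef_rot: [3.142, 0.0, 2.278]
wrist_force: [-8.0, -6.3, 5.5]
finger_gap: 27.6
finger_force: 17.3
(np.float64(-48.666249573738924), np.float64(-551.6369483534645)) [671.30495819  63.0024946   86.90797648] [  0.41222996 -10.20454919  -5.4627664 ]
```

```bash
python3 nudge.py '[{"dy": -1}, {"dy": -1}, {"dy": -1}]';python3 -c "
from h import *
s=manip.read_state();print(wm(s['eef_pos']),s['eef_pos'],pose()[:3,:3].T@s['wrist_force'])"
```

```text
clock: 15.9
eef_pos: [671.0, 62.7, 86.9]
eef_rot: [3.14, 0.001, 2.278]
wrist_force: [4.0, 3.5, 0.7]
finger_gap: 26.9
finger_force: 40.0
(np.float64(-48.63662911662135), np.float64(-551.203426963582)) [670.95589825  62.7436987   86.90696472] [ 0.05487148  5.33430057 -0.73936262]
```

Gripped a bit high, so I'll reopen, go 6 mm lower and regrip.

```bash
python3 nudge.py '[{}, {}, {"dz": 3}, {"dz": 6}, {"dz": 6}]' 46|egrep 'pos|wrist|gap'; python3 -c "
from h import *
s=manip.read_state();print(wm(s['eef_pos']),s['eef_pos'])"; python3 nudge.py '[{}, {}, {}, {}]' 20 45;python3 -c "
from h import *
s=manip.read_state();print(wm(s['eef_pos']),s['eef_pos'],pose()[:3,:3].T@s['wrist_force'])"
```

```text
eef_pos: [670.1, 62.3, 79.7]
wrist_force: [-0.1, -0.7, -0.6]
finger_gap: 46.4
(np.float64(-48.405275631137556), np.float64(-550.3195713492539)) [670.13329477  62.34614535  79.68675133]
clock: 16.8
eef_pos: [670.9, 62.8, 80.7]
eef_rot: [3.14, 0.0, 2.278]
wrist_force: [3.2, 2.6, -1.2]
finger_gap: 26.9
finger_force: 45.0
(np.float64(-48.59727963816914), np.float64(-551.1676790709157)) [670.90316434  62.75043865  80.7027338 ] [-0.05669569  4.13189771  1.21071892]
```

```bash
python3 nudge.py '[{"dy": -7}, {"dy": -15}, {"dy": -25}, {"dy": -35}, {"dy": -42}]'|egrep 'pos|wrist|force';python3 nudge.py '[{"dy": -4}, {"dy": -8}, {"dy": -10}, {"dy": -10}, {"dy": -10}]'|egrep 'pos|wrist|force';python3 - <<'E'
from h import *
p,d,T=shot('wrist','w7');s=manip.read_state();print(wm(s['eef_pos']),T[:3,:3].T@s['wrist_force']);cv2.imwrite('pics/w7c.png',cv2.resize(p[90:290,160:420,::-1],None,fx=2.4,fy=2.4))
E
```

```text
eef_pos: [638.9, 35.4, 80.7]
wrist_force: [7.9, 4.7, -4.3]
finger_force: 45.0
eef_pos: [631.6, 29.1, 80.7]
wrist_force: [6.2, 3.8, -3.6]
finger_force: 45.0
(np.float64(-48.65360763272537), np.float64(-499.45313210554986)) [-0.92070807  7.2959189   3.6571759 ]
```

View pics/w7c.png

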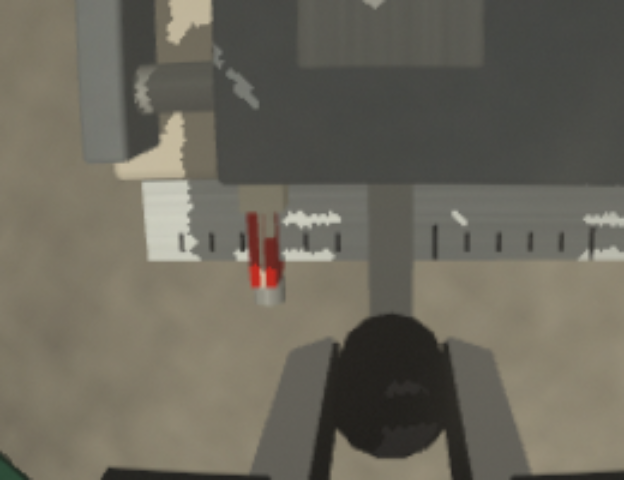

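The pointer's tip lies over the red clip, at crop x≈257–277 against the clip's 247–285. Now measuring the remaining offset with the proper heights.

Run:
```python
from h import *
f=np.load("pics/w7.npz");Z=cloud(f)[...,2];p=f["p"];hsv=cv2.cvtColor(p,cv2.COLOR_RGB2HSV)
for v in range(178,214,3):
    print(v,[f"{int(Z[v,u])}{'R' if p[v,u,0]>2*p[v,u,1] else ''}" for u in range(259,284)])
    u=[a for a in range(259,284) if 50<Z[v,a]<60];c=[a for a in range(259,284) if p[v,a,0]>2*p[v,a,1] and Z[v,a]>43 and Z[v,a]<50]
    if u: print("  ptr",[round(wm(onz("wrist",(a,v),53,f["T"]))[1],1) for a in (min(u)-.5,max(u)+.5)])
    if c: print("  clip",[round(wm(onz("wrist",(a,v),47,f["T"]))[1],1) for a in (min(c)-.5,max(c)+.5)])
```

```text
178 ['38', '38', '39', '47', '46', '47', '45', '46', '46', '47', '54', '55', '55', '55', '55', '42', '38', '38', '37', '38', '38', '38R', '37R', '38', '37R']
  ptr [np.float64(-461.3), np.float64(-464.8)]
181 ['38', '38', '37', '38', '47', '46R', '46R', '46R', '47', '47', '55', '56', '54', '55', '55', '52', '37', '38', '38R', '38R', '39R', '39R', '39R', '37R', '37R']
  ptr [np.float64(-461.2), np.float64(-465.4)]
  clip [np.float64(-456.5), np.float64(-458.7)]
184 ['38', '37', '38', '37', '46', '46R', '47R', '45R', '47', '46', '55', '53', '54', '54', '54', '52', '38', '37', '37', '37', '37', '39', '38', '38', '38']
  ptr [np.float64(-461.1), np.float64(-465.4)]
  clip [np.float64(-456.4), np.float64(-458.6)]
187 ['38', '38', '37', '37', '47', '47R', '46R', '46R', '45', '47', '54', '56', '55', '54', '55', '53', '37', '38', '37', '37', '39', '38', '39', '39', '38']
  ptr [np.float64(-461.0), np.float64(-465.3)]
  clip [np.float64(-456.2), np.float64(-458.5)]
190 ['37', '38', '38', '38', '47', '47R', '46R', '46R', '46R', '46', '47', '47', '45R', '46R', '48R', '45R', '39', '38', '39', '3
[... 925 characters left out ...]
-463.8)]
205 ['0', '0', '-1', '0', '0', '0', '46R', '48R', '47R', '46', '48R', '48R', '45R', '47R', '45R', '46R', '41R', '36', '36', '35', '0', '1', '0R', '0', '0']
  clip [np.float64(-456.3), np.float64(-463.7)]
208 ['0', '0', '0', '0', '0', '0', '46R', '48R', '46R', '47', '47R', '47R', '46R', '47R', '46R', '47R', '39', '41', '39', '38', '260', '0', '0', '0', '0']
  clip [np.float64(-456.1), np.float64(-463.6)]
211 ['1', '1', '0', '0', '0', '0', '1', '39R', '39R', '41R', '40R', '41R', '40R', '41R', '41R', '39R', '39', '39', '38', '37', '0', '0', '0', '1', '0']<stdin>:4: RuntimeWarning: overflow encountered in scalar multiply
<stdin>:5: RuntimeWarning: overflow encountered in scalar multiply
```

```bash
python3 nudge.py '[{"dy": -1.5}, {"dy": -2.9}, {"dy": -2.9}, {"dy": -2.9}, {"dy": -2.9}]'|egrep 'pos|wrist|force';python3 - <<'E'
from h import *
p,d,T=shot('wrist','w8');f=np.load("pics/w8.npz");Z=cloud(f)[...,2];p=p.astype(int);print(wm(T[:3,3]))
for v in range(178,209,3):
    u=[a for a in range(255,288) if 50<Z[v,a]<60];c=[a for a in range(255,288) if p[v,a,0]>2*p[v,a,1] and 43<Z[v,a]<50];w=[a for a in range(264,274) if p[v,a,0]<1.6*p[v,a,1] and 43<Z[v,a]<50]
    print(v,*[(n,[round(wm(onz("wrist",(a,v),z,f["T"]))[1],1) for a in (min(k)-.5,max(k)+.5)]) for n,k,z in(("ptr",u,53),("clip",c,47),("line",w,47)) if k])
n=[k for k in (cv2.cvtColor(f["p"],cv2.COLOR_RGB2BGR),)];cv2.imwrite('pics/w8c.png',cv2.resize(n[0][20:230,200:540],None,fx=2.2,fy=2.2))
E
```

```text
eef_pos: [629.4, 27.3, 80.7]
wrist_force: [6.3, 3.7, -3.8]
finger_force: 45.0
(np.float64(-48.671239313855494), np.float64(-496.5690618270387))
178 ('ptr', [np.float64(-458.4), np.float64(-462.0)]) ('line', [np.float64(-455.9), np.float64(-457.4)])
181 ('ptr', [np.float64(-458.4), np.float64(-462.6)]) ('clip', [np.float64(-455.8), np.float64(-464.5)])
184 ('ptr', [np.float64(-458.3), np.float64(-462.5)]) ('clip', [np.float64(-455.7), np.float64(-464.4)])
187 ('ptr', [np.float64(-458.2), np.float64(-462.4)]) ('clip', [np.float64(-455.6), np.float64(-464.4)])
190 ('clip', [np.float64(-456.2), np.float64(-464.3)]) ('line', [np.float64(-458.4), np.float64(-460.6)])
193 ('clip', [np.float64(-456.1), np.float64(-464.2)]) ('line', [np.float64(-455.4), np.float64(-460.5)])
196 ('clip', [np.float64(-456.8), np.float64(-464.1)]) ('line', [np.float64(-459.0), np.float64(-460.4)])
199 ('clip', [np.float64(-456.6), np.float64(-464.0)]) ('line', [np.float64(-458.9), np.float64(-460.3)])
202 ('clip', [np.float64(-455.8), np.float64(-464.7)]) ('line', [np.float64(-458.7), np.float64(-460.2)])
205 ('clip', [np.float64(-455.7), np.float64(-464.6)]) ('line', [np.float64(-458.6), np.float64(-460.1)])
208 ('clip', [np.float64(-455.5), np.float64(-463.7)]) ('line', [np.float64(-459.3), np.float64(-460.0)])
```

View pics/w8c.png

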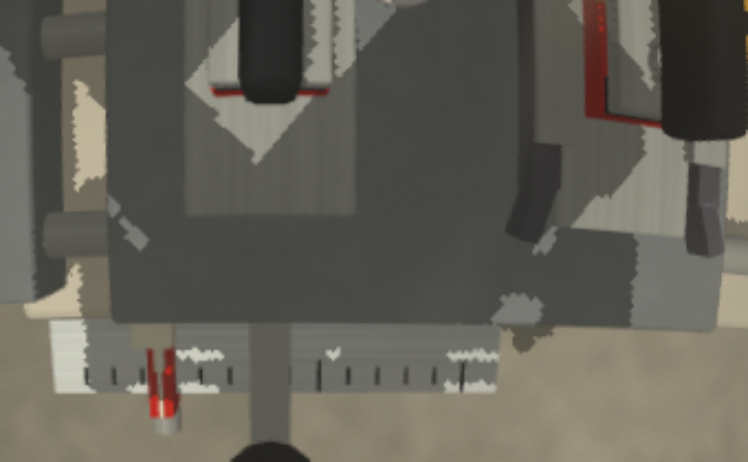

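Pointer centre is −460.2 and the clip's line −459.6, so it is on the mark. The jaw slab's front looks slightly nearer than the pattern's, so I'll check that numerically while holding.

```bash
python3 nudge.py '[{"dy": -0.4}, {"dy": -0.4}, {"dy": -0.4}, {"dy": -0.4}, {"dy": -0.4}]'|egrep 'clock|wrist|force';python3 - <<'E'
from h import *
p,d,T=shot('wrist','w9');f=np.load("pics/w9.npz");X=cloud(f);Z=X[...,2]
q=np.stack([X[...,:2]@M["x"]-M["o"],X[...,:2]@M["y"]],-1)
def prof(a,b):
    E=[]
    for u in range(a,b):
        r=[v for v in range(90,150) if Z[v,u]>80.5]
        if r:E.append(wm(onz("wrist",(u,max(r)+.5),85,T)))
    E=np.array(E);return np.median(E,0).round(1),E[:,0].min().round(1),E[:,0].max().round(1)
print("pattern",prof(288,356),"jaw",prof(465,505))
E=np.array([wm(onz("wrist",(u,max([v for v in range(140,185) if 70<Z[v,u]<80])+.5),75,T)) for u in list(range(260,300))+list(range(345,500))]);print("deck front",np.polyfit(E[:,1]+550,E[:,0],1))
g=cv2.cvtColor(p,cv2.COLOR_RGB2HSV);m=(g[...,0]>10)&(g[...,0]<32)&(g[...,1]>140)&(Z>90)&(Z<105);print("brass",m.sum(),np.percentile(q[m],[1,99],0).round(1) if m.any() else "")
print(manip.read_state()['qd'])
E
```

```text
clock: 18.9
wrist_force: [7.3, 3.9, -4.0]
finger_force: 45.0
pattern (array([  29.3, -494.9]), np.float64(17.4), np.float64(29.4)) jaw (array([  29.1, -595.4]), np.float64(21.9), np.float64(29.4))
deck front [ 5.88419928e-04 -6.39695420e-01]
brass 473 [[  84.2 -636.9]
 [ 104.  -572.6]]
[-0.00079717  0.00015207 -0.00184094 -0.00024453  0.00046161  0.00047043]
```

The jaw slab (29.1) is level with the fixed pattern jaw (29.3), so it is still home. The pointer is on the line and still.

```bash
python3 -c "
from cell import manip
print(manip.sign_off())"
```

```text
the job is handed in; nothing more can be done
None
```

The job is handed in at about 19 s of the 51 s: the blank's jaw is home in the seat and was released with the carriage at rest, and the gripper is holding the knob with the pointer within about 1 mm of the clip's line; the hand-in returned no verdict.

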